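Drift the gate rail into line and hang the carriers

ROBOT

A 6-joint arm with a two-finger parallel gripper is mounted at the origin on the work surface. World frame = base frame: x ahead of the robot, y to its left, z up, the work surface at z = 0. Lengths are in m, angles in rad, forces in N, time in s.
With the tool pointing down it reaches from about 0.35 to 0.725 m from the base axis. Payload 6 kg.
Tool frame: the origin (TCP) lies at the very end of the fingers, on their centre line; the grasp point (between the pads) lies 19 mm behind it; z points along the fingers, y is the line along which they close (so a half turn about z gives the same grasp; the last joint's range is limited). The gripper opens to 85 mm and grips with 20 to 120 N. Pads are 22 mm wide; open, the fingers measure 114 mm over their backs; the gripper's body (76 mm by 85 mm) begins 54 mm behind the grasp point. The pads swing forward as they close: fully open they stand 13 mm farther back than shut.
Start: joints at [-0.99, 0.04, 0.085, 0, -1.615, -0.334], TCP at [0.147, -0.582, 0.231] pointing down, gripper open.
Joint ranges: [-2.56, 2.56], [-1.29, 2.01], [-1.08, 1.49], [-3.29, 1.98], [-2.81, -0.18], [-2.99, 2.99]. Speed limits (rad/s): [2.57, 2.57, 3.01, 3.14, 3.14, 3.14].

INTERFACE

Orientations are given as a rotation vector (axis times angle).
In Python, from rig import bot gives the robot as it stands.
- The arm moves only by the shell command python3 -m crank 'ROWS'. ROWS is JSON, a list of rows, each a list of 3 entries, a list of its own where there are three numbers: the shift along the tool's x, y, z scaled (see below), then the turn, a rotation vector about the tool's x, y, z scaled (see below), then the opening, from 0 (shut) to 1 (fully open). In form: [[[tx, ty, tz], [wx, wy, wz], grip], ...]. A call has 1 to 8 rows; each row shifts and turns the commanded pose from where the row before left it, along the tool's axes as they then stand; what a row does not reach is not made up. The controller multiplies each number of a shift by 50 mm and each number of a turn by 0.08 rad. A row lasts 1/10 s, in which the tool goes at most 50 mm and 8.59 degrees, less where a joint would pass 70% of its speed; a pose out of reach is approached as far as the arm can. A call with a number of a shift or a turn outside -1 to 1 is refused whole. A call with a gripper value outside its range is refused whole. The fingers move at their own pace and stop on an object; the grip force is fixed at half the most. Time passes only in rows, so rows that do not move let the fingers close. It gives the time, the measured TCP pose, the force, the opening and the grip force at its end, in the units of the state.
- bot.read_state(): the state, without advancing time (a new reading comes with each control period).
- bot.get_image(name): name is "scene" or "top"; returns the picture (480x640x3 uint8, red, green, blue); there is no depth.
- bot.camera_model(name): a dict with "fx", "fy", "cx", "cy" (pixels), "dist_coeffs" ([k1, k2, p1, p2, k3] as OpenCV has them; the pictures are not rectified), "extrinsics" (4x4, takes a point from world to camera coordinates). Camera axes: x right, y down, z forward; pixel columns grow to the right and rows downward; lengths in m; the calibration is good to about 2 mm. A picture is of the moment at which its call begins. camera_model takes no time and is no camera call.
- bot.hand_in(): hands the job in; it is judged then, once.
The state is a dict: "clock": time; "joint_pos": joint angles; "qd": joint speeds; "joint_efforts": joint torques, N m; "ee_pos": TCP position; "tool_rot": TCP orientation; "ft_force": force on the tool from outside, world axes, zero at the start; "wrist_torque": the same for the moment, N m; "grip_width": finger opening in m; "grasp_force": force on a finger pad.
Only numpy, scipy, OpenCV 4.12 (cv2) and the standard library are available. Lean on these libraries where they do the work, as an engineer would, in place of code of your own. Each camera call takes 0.05 s, during which the arm holds its last target. There are 200 camera calls.

TASK

The gate section of the conveyor rail has been put back out of line: first push a tapered drift from the stand down through each of its two ears and the lug beneath until the collar is fully home on the ear, so that the section is drawn into line, and leave both drifts there. Then hang every carrier on the gate section: lift its hook over the rail's front lip from the robot's side, its foot passing under the rail, and lower it until it sits fully down on the rail, hanging still. Leave the other things on the table where they are.

Things in the scene. Friction and masses are not known exactly. Their poses are not given: they have to be found in the camera images.
- station: Fixed rail station (mm). Origin on the table below the middle of the rail's front lip when in line; x across the rail away from the robot, y along it, z up. Grey posts at y = +-230 (30 wide, x -4 to 56) carry fixed rail stubs (|y| 179 to 260). Tie bar along y at x 66 to 78, z 8 to 32. Below the gate rail, between the lugs, it is open.
- gate_rail: Loose aluminium rail section between the stubs, |y| up to 176 mm, an open-topped channel. Origin at table height below the middle of its front lip, axes as the station's. Anti-jump lip x -2 to 2, top z = 125; channel floor z = 110 (underside 100), x 2 to 20; back wall x 20 to 23, top also z = 125. Starts 5 to 6.5 mm too near the robot and slightly turned. More at ear_left.
- ear_left (a point): Centre, at the top face (z = 110 mm), of the 16 mm round hole in the left ear, a plate 10 thick behind the gate rail at x = 38, y = 160 in its frame. Starts 3.5 to 8 mm off the lug hole. The gate rail slides along the station's x (3 N friction), turns a little about its middle (0.6 N m) and stays where pushed.
- ear_right (a point): The same for the right ear, at x = 38, y = -160 mm in the gate rail's frame; hole 16 mm, top face z = 110.
- lug_left (a point): Centre, at the top face (z = 98 mm), of the 16 mm round hole (through, open below) in the fixed left lug, a plate 10 thick just under the left ear, at x = 38, y = 160 in the station's frame.
- lug_right (a point): The same for the fixed right lug, at x = 38, y = -160 mm in the station's frame; hole 16 mm, top face z = 98.
- stand: Fixed white block 60 x 140 x 70 mm high with two 17 mm holes at y = +-38 in its frame, from which the drifts hang by their collars. Origin: centre of its underside.
- drift1: Tapered steel drift, upright; either drift fits either hole (mm). Origin: centre of the collar's underside, z up. Below: shank 14 diameter, 22 long, then a 40 long taper to a flat tip 4 in diameter at z = -62. Collar 26 diameter, z 0 to 6; above it a dark square handle 20 x 20, z 6 to 56, flats facing its x and y. 0.16 kg.
- drift2: Tapered steel drift, same as drift1 (mm).
- carrier1: C-shaped steel carrier standing on its foot (mm), 120 tall, foot 72 wide (y), about 0.5 kg. Origin: underside of the foot, below the middle of the hook's mouth; +x is the C's open side. Foot x -26 to 54, z 0 to 12; back plate x -14 to -8; top arm x -14 to 30, z 70 to 78; hook tongue x 8 to 13, z 58 to 70; these 36 wide. Grip tab on top at x = 10, y = 0: 8 thick (x), 26 wide (y), z 78 to 120.
- hook1 (a point): Middle of carrier1's hook mouth at the underside of its top arm: x = y = 0, z = 70 mm in the carrier's frame. Hung, the arm rests here on the front lip and farther back on the back wall's top: tongue in the channel behind the lip, back plate on the robot's side, foot below the rail. The weight is below the grip tab.
- carrier2: Another carrier, same as carrier1 (mm); absent in some runs, as any of the carriers may be.
- hook2 (a point): Middle of carrier2's hook mouth, as hook1 (z = 70 mm in the carrier's frame).
- carrier3: Another carrier, same as carrier1 (mm); absent in some runs, as any of the carriers may be.
- hook3 (a point): Middle of carrier3's hook mouth, as hook1 (z = 70 mm in the carrier's frame).
- sheet_stack: Bystander, not to be disturbed: black stack of dried seaweed sheets, 190 x 200 x 40 (mm). Origin: its underside or middle.
- banded_pack: Bystander, not to be disturbed: black seaweed pack with a paper band, 100 x 200 x 45 (mm). Origin: its underside or middle.
- scraper: Bystander, not to be disturbed: scraper with a red handle, 200 long, lying (mm). Origin: its underside or middle.
- cup: Bystander, not to be disturbed: open steel cup, 66 across, 70 tall, standing between the carriers and the drift stand (mm). Origin: its underside or middle.
- spray: Bystander, not to be disturbed: white bottle, 64 across, 160 tall (mm). Origin: its underside or middle.
- tape: Bystander, not to be disturbed: roll of paper tape, 90 across, 25 tall (mm). Origin: its underside or middle.
- crumb_brush: Bystander, not to be disturbed: wooden brush, 180 long, lying (mm). Origin: its underside or middle.

How it is judged:
By the outcome, as a careful person would: the job done as asked, in the order asked, and still so for the second after the job is handed in, with the robot touching nothing.
Of carrier1, carrier2, carrier3 only 2 to 3 are there at a start; the rules pass over those that are not, and their reading is None.
At some moment in a run one of carrier1, carrier2, carrier3 may be knocked a few centimetres aside while the robot is not near it.
It also fails if it takes over 192 s, if anything falls off the work surface, if the arm or the gripper's body presses on something with over 40 N, if the wrist force passes 120 N, or if a joint passes its speed limit or range.

## Working session

There is one attempt and no reset: what is moved stays moved. The work goes in short steps, Python scripts to look and compute and a shell command to move; the robot and the scene stay as the last step left them, time stands still between calls to the robot, and variables do not carry over. Pictures are saved under pics/ and viewed, at most 14 in all, crops included, and the job is handed in when it is done.

```bash
ls; mkdir -p pics; python3 - <<'E'
from rig import bot
import cv2
s=bot.read_state();print({k:(v if not hasattr(v,'tolist') else v.tolist()) for k,v in s.items()})
for n in("scene","top"):
    im=bot.get_image(n);cv2.imwrite(f"pics/{n}0.png",im[:,:,::-1]);print(bot.camera_model(n))
E
```

```text
pics
{'clock': 0.0, 'joint_pos': [-0.9903106028076807, 0.040808602773212396, 0.08378675171231109, -0.00047160340946079515, -1.6154859096858045, -0.33370413529104714], 'qd': [-0.0003770255697036559, -0.0007768349988003202, -0.0023163926590826465, -0.0013382779110349598, -6.034040097444473e-05, -0.0009906396604970175], 'joint_efforts': [0.0012848820188082755, -36.822391748428345, 34.74246382713318, 6.932481229305267, -0.005438934022095054, -1.1939121691284527e-07], 'ee_pos': [0.14657342476903826, -0.5814792403994393, 0.23026587939052534], 'tool_rot': [0.3866518322308457, -3.1173719557117945, -0.0027386671390832377], 'ft_force': [0.0445672769611338, -0.5744113452076818, 0.6850159350342607], 'wrist_torque': [0.011032500002046816, -0.003918093473053553, 0.023017352488867333], 'grasp_force': 0.0, 'grip_width': 0.08537676770753591}
{'fx': 593.260463024166, 'fy': 593.260463024166, 'cx': 327.9956431259708, 'cy': 235.04648531344498, 'dist_coeffs': array([0.01288727, 0.        , 0.        , 0.        , 0.        ]), 'extrinsics': array([[-0.75871219,  0.65119562,  0.01732278,  0.45583202],
       [ 0.42425933,  0.51413685, -0.74543096, -0.18815859],
       [-0.49432766, -0.5582182 , -0.66635771,  1.84172272],
       [ 0.        ,  0.        ,  0.        ,  1.        ]])}
{'fx': 586.1082157597363, 'fy': 586.1082157597363, 'cx': 316.25467951319604, 'cy': 238.42216953928798, 'dist_coeffs': array([-0.15356916,  0.        ,  0.        ,  0.        ,  0.        ]), 'extrinsics': array([[-4.84123929e-05, -9.99990991e-01,  4.24438167e-03,
        -9.05551021e-04],
       [-9.96695825e-01, -2.96496043e-04, -8.12240343e-02,
         5.85865271e-01],
       [ 8.12245611e-02, -4.23428974e-03, -9.96686832e-01,
         1.53612214e+00],
       [ 0.00000000e+00,  0.00000000e+00,  0.00000000e+00,
         1.00000000e+00]])}
```

View pics/scene0.png

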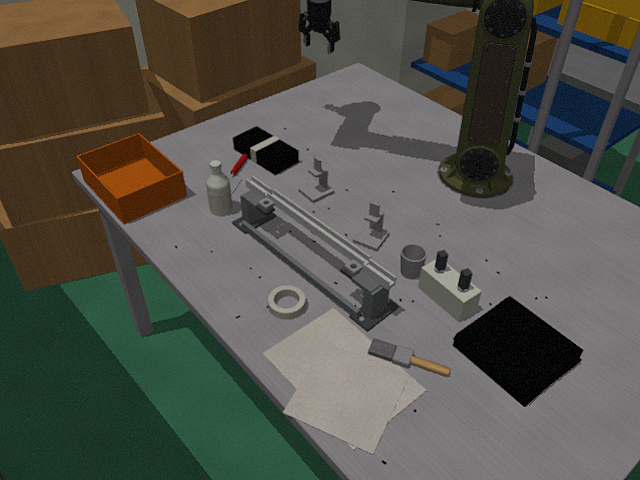

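View pics/top0.png

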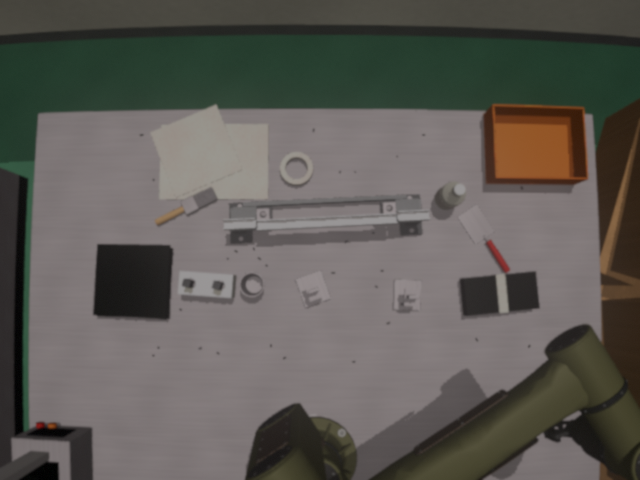

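The scene view shows two carriers at about (318,180) and (373,228), the stand at (450,285) and the cup at (413,260). In the top view the gate rail runs x 225–428 at y≈220, the drifts are at (188,285) and (218,287), and the carriers at (313,290) and (406,295).

```bash
python3 - <<'E'
import cv2
a=cv2.imread("pics/top0.png");b=cv2.imread("pics/scene0.png")
def crop(im,x,y,w,h,k,n):
    cv2.imwrite(n,cv2.resize(im[y:y+h,x:x+w],None,fx=k,fy=k,interpolation=cv2.INTER_CUBIC))
crop(a,170,180,266,150,3,"pics/tc.png")
crop(b,230,150,266,180,3,"pics/sc.png")
E
```

```text
(no output)
```

View pics/tc.png

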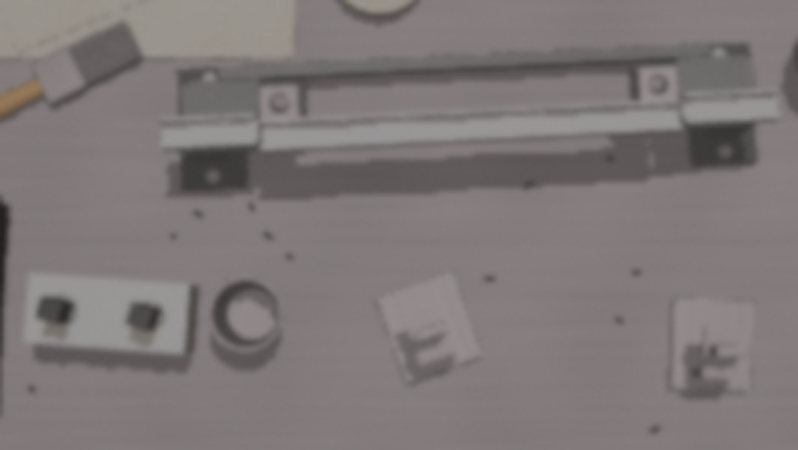

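View pics/sc.png

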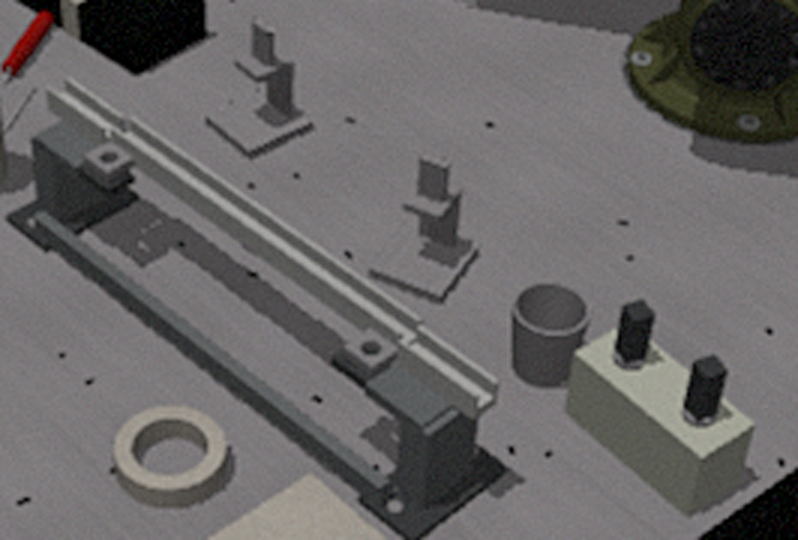

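```bash
cat > h.py <<'E'
import numpy as np,cv2
from scipy.optimize import least_squares
from rig import bot
M={n:bot.camera_model(n) for n in("scene","top")}
OFF={"top":(170,180),"scene":(230,150)}
def px(n,p,k=3): return (np.array(p,float)+.5)/k-.5+OFF[n]
def proj(n,P):
    m=M[n];E=m["extrinsics"];K=np.array([[m["fx"],0,m["cx"]],[0,m["fy"],m["cy"]],[0,0,1]])
    return cv2.projectPoints(np.array(P,float).reshape(-1,1,3),cv2.Rodrigues(E[:3,:3])[0],E[:3,3],K,m["dist_coeffs"])[0].reshape(-1,2)
def tf(q,P):  # q x,y,yaw ; P in mm
    c,s=np.cos(q[2]),np.sin(q[2]);P=np.atleast_2d(P)/1000.
    return np.c_[q[0]+c*P[:,0]-s*P[:,1],q[1]+s*P[:,0]+c*P[:,1],P[:,2]]
def fit(obs,q0,show=True):
    # obs: (cam, model mm, image px)
    f=lambda q:np.concatenate([proj(n,tf(q,m))[0]-i for n,m,i in obs])
    r=least_squares(f,q0,loss="soft_l1",f_scale=1.)
    if show: print(np.round(r.x,4),"res",np.round(f(r.x),1).tolist())
    return r.x
E
python3 - <<'E'
from h import *
T=lambda m,p:("top",m,px("top",p));S=lambda m,p:("scene",m,px("scene",p))
print("gate");g=fit([T((38,-160,110),(279,103)),T((38,160,110),(658,84)),S((38,160,110),(109,157)),S((38,-160,110),(372,348))],[.62,0,0])
print("gate top",);fit([T((38,-160,110),(279,103)),T((38,160,110),(658,84))],[.62,0,0])
fit([S((38,160,110),(109,157)),S((38,-160,110),(372,348))],[.62,0,0])
print("station");s=fit([T((-2,-260,125),(162,150)),T((23,-260,125),(160,122)),T((-2,260,125),(779,118)),T((23,260,125),(775,93)),S((-2,-260,125),(497,380)),S((-2,260,125),(66,80)),S((23,260,125),(48,92))],[.62,0,0])
print("tie back",[((proj("top",tf(s,(78,y,32)))[0]-OFF["top"]+.5)*3).round().tolist() for y in(-240,240)])
print("stand");fit([T((30,70,70),(190,285)),T((30,-70,70),(28,272)),T((-30,70,70),(186,355)),T((-30,-70,70),(25,343)),S((30,70,70),(570,376)),S((30,-70,70),(690,460)),S((-30,-70,70),(752,424)),S((-30,70,70),(650,330))],[.46,-.25,0])
for n,(a,b) in {"dA":((637,308),None),"dB":((710,364),None)}.items():
    fit([S((0,0,126),a)]+([S((0,0,73),{"dA":(633,355),"dB":(703,411)}[n])]),[.46,-.25,0])
print("cA");fit([T((54,36,12),(377,300)),T((54,-36,12),(452,272)),T((-26,-36,12),(481,355)),T((-26,36,12),(407,384)),S((54,36,12),(371,271)),S((54,-36,12),(440,292)),S((-26,-36,12),(477,250)),S((10,13,120),(421,157)),S((10,-13,120),(449,164))],[.45,0,0])
print("cB");fit([T((54,36,12),(673,298)),T((54,-36,12),(754,301)),T((-26,-36,12),(748,393)),T((-26,36,12),(670,392)),S((54,36,12),(207,121)),S((54,-36,12),(250,148)),S((-26,-36,12),(312,125)),S((10,13,120),(254,20)),S((10,-13,120),(273,33))],[.45,.2,0])
E
```

```text
gate
[ 0.6114 -0.3353 -0.0558] res [246.8, 0.6, -2.8, -0.5, 1.4, 1.4, -146.5, -117.9]
gate top
[ 0.6116 -0.3347 -0.0475] res [246.4, 0.0, -3.2, -0.0]
[ 0.501  -0.1472 -1.5533] res [-0.7, 1.0, 0.8, -107.9]
station
[ 0.6158 -0.5373 -0.0536] res [397.0, 0.3, 397.7, 0.2, -2.7, -0.4, -1.0, -2.0, -228.2, -177.3, 2.6, 0.3, 0.7, -0.4]
tie back [[1284.0, 74.0], [777.0, 42.0]]
stand
[0.4637 0.1817 0.0753] res [-15.3, -0.1, 92.6, 0.3, -12.5, -0.2, 95.3, -0.1, 14.2, 1.0, -70.6, -55.9, -75.9, -55.0, 2.6, 4.0]
[0.4603 0.2469 0.    ] res [0.9, -0.2, -1.0, 0.2]
[0.4647 0.3231 0.    ] res [0.8, -0.2, -0.8, 0.2]
cA
[0.4383 0.0046 0.3417] res [-0.6, -0.3, -0.2, 0.0, 0.2, 0.6, -0.6, 0.0, 24.3, 8.1, -22.8, -8.3, -21.6, -10.9, 10.2, 2.4, -8.2, -3.2]
cB
[ 0.4209 -0.2413 -0.0768] res [0.2, 0.1, -0.2, 1.1, -0.2, 0.3, -0.9, -1.3, 14.6, 9.7, -13.8, -11.7, -12.5, -13.3, 7.0, 3.6, -4.7, -5.0]
```

```bash
cat > f.py <<'E'
from h import *
T=lambda m,p:("top",m,px("top",p));S=lambda m,p:("scene",m,px("scene",p))
print("gate");a=[T((38,160,110),(279,103)),T((38,-160,110),(658,84))];b=[S((38,-160,110),(109,157)),S((38,160,110),(372,348))]
g=fit(a+b,[.62,0,0]);fit(a,[.62,0,0]);fit(b,[.62,0,0])
a=[T((-2,260,125),(162,150)),T((23,260,125),(160,122)),T((-2,-260,125),(779,118)),T((23,-260,125),(775,93))];b=[S((-2,260,125),(497,380)),S((-2,-260,125),(66,80)),S((23,-260,125),(48,92))]
print("station");s=fit(a+b,[.62,0,0]);fit(a,[.62,0,0]);fit(b,[.62,0,0])
print("tie back",[((proj("top",tf(s,(78,y,32)))[0]-OFF["top"]+.5)*3).round().tolist() for y in(-240,240)])
print("stand");fit([T((30,-70,70),(190,285)),T((30,70,70),(28,272)),T((-30,-70,70),(186,355)),T((-30,70,70),(25,343)),S((30,-70,70),(570,376)),S((30,70,70),(690,460)),S((-30,70,70),(752,424)),S((-30,-70,70),(650,330))],[.46,.25,0])
for a,b in (((637,308),(633,355)),((710,364),(703,411))): fit([S((0,0,126),a),S((0,0,73),b)],[.46,.25,0])
print("cA");fit([T((54,36,12),(377,300)),T((54,-36,12),(452,272)),T((-26,-36,12),(481,355)),T((-26,36,12),(407,384)),S((54,-36,12),(371,271)),S((54,36,12),(440,295)),S((-26,36,12),(477,250)),S((10,-13,120),(421,157)),S((10,13,120),(449,164))],[.45,0,0])
print("cB");fit([T((54,36,12),(673,298)),T((54,-36,12),(754,301)),T((-26,-36,12),(748,393)),T((-26,36,12),(670,392)),S((54,-36,12),(207,121)),S((54,36,12),(250,151)),S((-26,36,12),(312,125)),S((10,-13,120),(254,20)),S((10,13,120),(273,29))],[.45,-.2,0])
E
python3 f.py
```

```text
gate
[ 0.611  -0.0269  0.0522] res [0.0, 0.0, -0.0, -0.1, 0.1, -0.0, -0.0, -0.0]
[ 0.6109 -0.0269  0.0512] res [0.0, -0.0, -0.0, 0.0]
[ 0.6112 -0.0269  0.0534] res [0.0, 0.0, -0.0, -0.0]
station
[ 0.6153 -0.0265  0.053 ] res [-0.8, -0.0, -0.5, -0.6, 0.7, -0.2, 1.3, -1.7, 1.7, 0.1, 1.0, -1.2, -0.4, -1.5]
[ 0.6138 -0.0261  0.0506] res [-1.0, 0.3, -0.7, -0.3, 0.6, 0.7, 1.2, -0.9]
[ 0.6189 -0.0259  0.0521] res [0.7, 1.0, 0.1, -0.7, -1.3, -1.0]
tie back [[733.0, 42.0], [195.0, 70.0]]
stand
[ 0.465   0.2856 -0.0791] res [0.2, -0.4, 0.8, -0.6, -0.5, -0.5, -0.3, -1.1, 1.3, -8.1, 3.4, -0.5, 1.0, 0.3, -7.4, -2.6]
[0.4603 0.2469 0.    ] res [0.9, -0.2, -1.0, 0.2]
[0.4647 0.3231 0.    ] res [0.8, -0.2, -0.8, 0.2]
cA
[0.4401 0.0036 0.3501] res [-0.4, -0.8, -0.0, -0.7, 0.6, -0.2, -0.1, -0.5, -0.5, -1.1, 0.7, 0.2, 1.1, -2.1, 0.4, -0.7, 0.1, 0.1]
cB
[ 0.4227 -0.2425 -0.0473] res [0.0, -0.2, -0.3, 0.0, 0.5, -0.8, -0.2, -1.6, -0.2, -2.3, 0.1, -0.2, 1.1, -1.6, 0.8, -0.6, 0.0, 0.6]
```

```bash
python3 - <<'E'
import cv2,numpy as np
from rig import bot
def avg(n):
    return np.mean([bot.get_image(n).astype(float) for _ in range(6)],0)[:,:,::-1]
T=avg("top");S=avg("scene");np.save("T.npy",T);np.save("S.npy",S)
c=lambda im,x,y:cv2.resize(np.clip(im[y:y+36,x:x+50]*1.5,0,255),None,fx=8,fy=8,interpolation=cv2.INTER_CUBIC)
cv2.imwrite("pics/j.png",np.vstack([np.hstack([c(T,220,202),c(T,382,195)]),np.hstack([c(S,345,245),c(S,245,175)])]))
E
```

```text
[ WARN:0@13.659] global loadsave.cpp:1063 imwrite_ Unsupported depth image for selected encoder is fallbacked to CV_8U.
```

View pics/j.png

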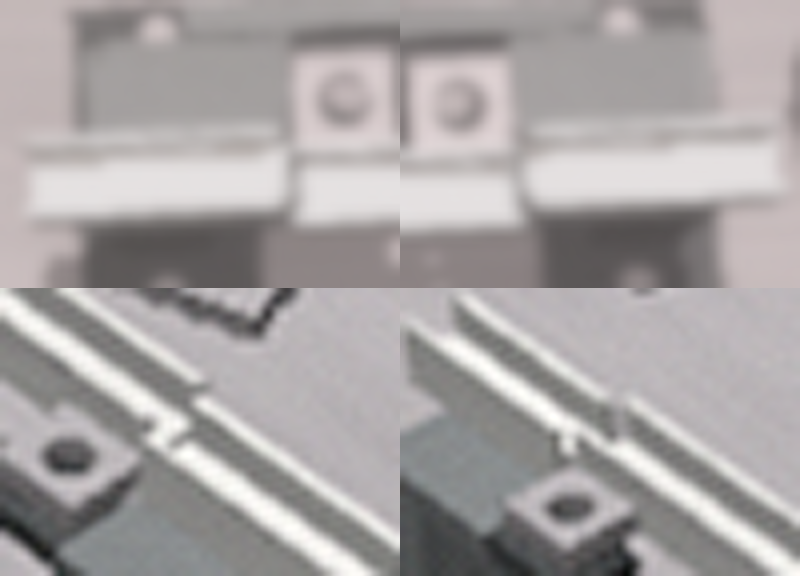

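```bash
python3 - <<'E'
from h import *
q=[.611,-.0269,.0525]
for n,off in(("top",(20,9)),("scene",(24,18))):
  for y,o in zip((176,-176),off):
    a=proj(n,tf(q,[(-2,y,125),(-2,y+10*np.sign(-y),125),(8,y,125)]))
    t=a[1]-a[0];d=a[2]-a[0];v=(d[1]-t[1]/t[0]*d[0])/10
    print(n,y,"px/mm",round(v,3),"offset mm",round(o/8/abs(v),2))
# automated: lip outer edge, vertical profile in top avg
T=np.load("T.npy").mean(2)
for c in list(range(226,252,3))+list(range(258,395,10))+list(range(398,427,3)):
    p=T[205:240,c]
    g=-np.diff(p);i=np.argmax(g);w=g[max(i-2,0):i+3].clip(0);print(c,round(205+.5+(w*np.arange(i-2,i+3)).sum()/w.sum(),2),end="; ")
E
```

```text
top 176 px/mm -0.399 offset mm 6.26
top -176 px/mm -0.398 offset mm 2.83
scene 176 px/mm 0.41 offset mm 7.31
scene -176 px/mm 0.361 offset mm 6.23
226 228.26; 229 228.4; 232 228.88; 235 228.68; 238 228.62; 241 228.46; 244 228.4; 247 228.21; 250 227.89; 258 229.63; 268 228.81; 278 228.0; 288 227.44; 298 227.02; 308 226.42; 318 225.99; 328 225.4; 338 225.0; 348 224.44; 358 224.02; 368 223.42; 378 223.5; 388 222.94; 398 219.66; 401 220.65; 404 220.54; 407 220.48; 410 220.33; 413 220.29; 416 219.97; 419 219.79; 422 218.85; 425 218.53;
```

The composite shows the gate's front edge offset toward the robot at both junctions: about 20 px/8 on the left (285,209→229) and about 9 px/8 on the right (520,210→219). The lug is therefore roughly 6 mm (left) and 4.5–5 mm (right) beyond the ear in x.

```bash
cat > go.py <<'E'
import sys,numpy as np
from scipy.spatial.transform import Rotation as Ro
from rig import bot
s=bot.read_state();R=Ro.from_rotvec(s["tool_rot"]).as_matrix();p=np.array(s["ee_pos"])
psi=np.arctan(R[1,1]/R[0,1])
print("t",round(s["clock"],2),"p",p.round(4),"psi",round(psi,3),"zaxis",R[:,2].round(3),"F",np.round(s["ft_force"],1),"w",round(s["grip_width"],4),"gf",round(s["grasp_force"],1),"q",np.round(s["joint_pos"],2))
for a in sys.argv[1:]:
    x=[float(v) for v in a.split(",")]
    d=((x[3]-psi+np.pi/2)%np.pi-np.pi/2) if len(x)>3 else 0
    R2=R@Ro.from_rotvec([0,0,-d]).as_matrix();t=np.array(x[:3])
    print("turn z units",round(-d/.08,2),"shift units",(R2.T@(t-p)/.05).round(2),"|mm|",round(1000*np.linalg.norm(t-p)))
    p=t;R=R2;psi+=d
E
for i in 1 2; do python3 -m crank '[[[0,0,0],[0,0,-1],1],[[0,0,0],[0,0,-1],1],[[0,0,0],[0,0,-1],1],[[0,0,0],[0,0,-1],1],[[0,0,0],[0,0,-1],1],[[0,0,0],[0,0,-1],1],[[0,0,0],[0,0,-1],1],[[0,0,0],[0,0,-1],1]]'; done
python3 go.py .35,-.3,.23 .461,.247,.23 .461,.247,.09
```

```text
clock: 1.5
ee_pos: [0.1466, -0.5818, 0.2313]
tool_rot: [-1.352, 2.836, 0.0]
ft_force: [0.1, -0.1, -0.3]
grip_width: 0.0857
grasp_force: 0.0
clock: 2.3
ee_pos: [0.1466, -0.5818, 0.2313]
tool_rot: [-2.176, 2.266, 0.0]
ft_force: [-0.9, 0.3, -0.8]
grip_width: 0.0853
grasp_force: 0.0
t 2.3 p [ 0.1466 -0.5818  0.2313] psi -0.041 zaxis [-0.  0. -1.] F [-0.9  0.3 -0.8] w 0.0853 gf 0.0 q [-0.99  0.04  0.08 -0.   -1.62  0.95]
turn z units 0.0 shift units [-5.8  -3.84  0.03] |mm| 348
turn z units 0.0 shift units [-11.02  -1.77   0.  ] |mm| 558
turn z units 0.0 shift units [ 0.  -0.   2.8] |mm| 140
```

```bash
python3 -m crank '[[[-0.725,-0.48,0],[0,0,0],1],[[-0.725,-0.48,0],[0,0,0],1],[[-0.725,-0.48,0],[0,0,0],1],[[-0.725,-0.48,0],[0,0,0],1],[[-0.725,-0.48,0],[0,0,0],1],[[-0.725,-0.48,0],[0,0,0],1],[[-0.725,-0.48,0],[0,0,0],1],[[-0.725,-0.48,0],[0,0,0],1]]' | head -2
python3 -m crank '[[[-0.92,-0.147,0],[0,0,0],1],[[-0.92,-0.147,0],[0,0,0],1],[[-0.92,-0.147,0],[0,0,0],1],[[-0.92,-0.147,0],[0,0,0],1],[[-0.92,-0.147,0],[0,0,0],1],[[-0.92,-0.147,0],[0,0,0],1],[[-0.92,-0.147,0],[0,0,0],1],[[-0.92,-0.147,0],[0,0,0],1]]' | head -2
python3 -m crank '[[[-0.92,-0.147,0],[0,0,0],1],[[-0.92,-0.147,0],[0,0,0],1],[[-0.92,-0.147,0],[0,0,0],1],[[-0.92,-0.147,0],[0,0,0],1],[[0,0,0],[0,0,0],0.7],[[0,0,0],[0,0,0],0.7],[[0,0,0],[0,0,0],0.7]]' | head -2
python3 go.py .461,.247,.093; python3 - <<'E'
from h import *
a=np.hstack([cv2.resize(bot.get_image("top")[220:320,160:293],None,fx=3,fy=3,interpolation=2),cv2.resize(bot.get_image("scene")[170:320,390:523],None,fx=3,fy=3,interpolation=2)[:300] if 0 else cv2.resize(bot.get_image("scene")[190:290,390:523],None,fx=3,fy=3,interpolation=2)])
cv2.imwrite("pics/g1.png",a[:,:,::-1])
E
```

```text
clock: 3.1
ee_pos: [0.3518, -0.299, 0.2316]
clock: 3.9
ee_pos: [0.426, 0.0666, 0.2319]
clock: 4.6
ee_pos: [0.4636, 0.2465, 0.2317]
t 4.6 p [0.4636 0.2465 0.2317] psi -0.044 zaxis [ 0.  0. -1.] F [0.6 0.  0.4] w 0.0599 gf 0.0 q [ 0.87 -0.16 -0.11  0.   -1.62 -0.92]
turn z units 0.0 shift units [-0.01  0.05  2.77] |mm| 139
```

View pics/g1.png

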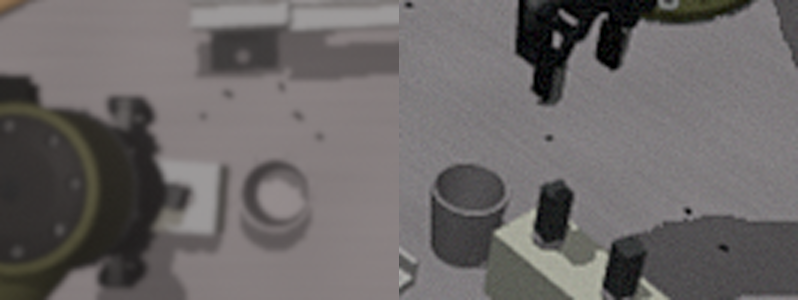

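The gripper is above the nearer drift; handles show at (553,212) and (625,267) in the scene half. Descend and grip.

```bash
python3 -m crank '[[[0,0.03,0.7],[0,0,0],0.7],[[0,0,0.7],[0,0,0],0.7],[[0,0,0.7],[0,0,0],0.7],[[0,0,0.65],[0,0,0],0.7],[[0,0,0],[0,0,0],0.7],[[0,0,0],[0,0,0],0],[[0,0,0],[0,0,0],0],[[0,0,0],[0,0,0],0]]'
python3 -m crank '[[[0,0,0],[0,0,0],0],[[0,0,0],[0,0,0],0],[[0,0,0],[0,0,0],0],[[0,0,0],[0,0,0],0]]'; python3 go.py
```

```text
clock: 5.5
ee_pos: [0.4627, 0.2476, 0.0967]
tool_rot: [-2.17, 2.268, -0.0]
ft_force: [-2.5, -0.4, 5.3]
grip_width: 0.0204
grasp_force: 58.4
clock: 5.9
ee_pos: [0.4627, 0.2476, 0.0967]
tool_rot: [-2.17, 2.267, -0.0]
ft_force: [-3.0, -1.1, 5.7]
grip_width: 0.0205
grasp_force: 58.7
t 5.9 p [0.4627 0.2476 0.0967] psi -0.044 zaxis [ 0.002  0.002 -1.   ] F [-3.  -1.1  5.7] w 0.0205 gf 58.7 q [ 0.88 -0.14 -0.33  0.   -1.37 -0.92]
```

```bash
python3 -m crank '[[[0,0,-0.7],[0,0,0],0],[[0,0,-0.7],[0,0,0],0],[[0,0,-0.7],[0,0,0],0],[[0,0,-0.67],[0,0,-0.58],0],[[0,0,0],[0,0,-0.58],0],[[0,0,0],[0,0,0],0]]'|head -2;python3 go.py .6437,.135,.235
```

```text
clock: 6.5
ee_pos: [0.4624, 0.2476, 0.2344]
t 6.5 p [0.4624 0.2476 0.2344] psi 0.049 zaxis [ 0.002  0.003 -1.   ] F [ 0.3 -0.1 -2.1] w 0.0204 gf 59.3 q [ 0.88 -0.16 -0.1  -0.   -1.63 -0.83]
turn z units 0.0 shift units [ 2.43 -3.51 -0.01] |mm| 213
```

```bash
python3 -m crank '[[[0.4,-0.58,0],[0,0,0],0],[[0.4,-0.58,0],[0,0,0],0],[[0.4,-0.58,0],[0,0,0],0],[[0.4,-0.58,0],[0,0,0],0],[[0.4,-0.58,0],[0,0,0],0],[[0.43,-0.61,0],[0,0,0],0],[[0,0,0],[0,0,0],0],[[0,0,0],[0,0,0],0]]'|head -2;
python3 go.py .6437,.135,.208; python3 - <<'E'
from h import *
s=bot.read_state();p=np.array(s["ee_pos"])
im={n:np.mean([bot.get_image(n).astype(float) for _ in range(3)],0)[:,:,::-1] for n in("top","scene")}
c=lambda n,x,y:cv2.resize(np.clip(im[n][y:y+75,x:x+50]*1.5,0,255),None,fx=8,fy=8,interpolation=2)
cv2.imwrite("pics/e1.png",np.hstack([c("top",235,180),c("scene",325,210)]).astype(np.uint8))
for n,x,y in(("top",235,180),("scene",325,210)):
  print(n,[((a-(x,y)+.5)*8).round().tolist() for a in proj(n,[(p[0],p[1],p[2]-.0887),(p[0],p[1],p[2]-.0267),(.6406,.1349,.11)])])
E
```

```text
clock: 7.3
ee_pos: [0.6434, 0.1336, 0.2305]
t 7.3 p [0.6434 0.1336 0.2305] psi 0.046 zaxis [-0.003 -0.001 -1.   ] F [-0.4  1.3 -1.6] w 0.0201 gf 59.5 q [ 0.51  0.2   0.25 -0.   -1.63 -0.46]
turn z units 0.0 shift units [-0.03 -0.01  0.45] |mm| 23
top [[220.0, 255.0], [202.0, 228.0], [225.0, 276.0]]
scene [[228.0, 372.0], [238.0, 210.0], [233.0, 449.0]]
```

View pics/e1.png

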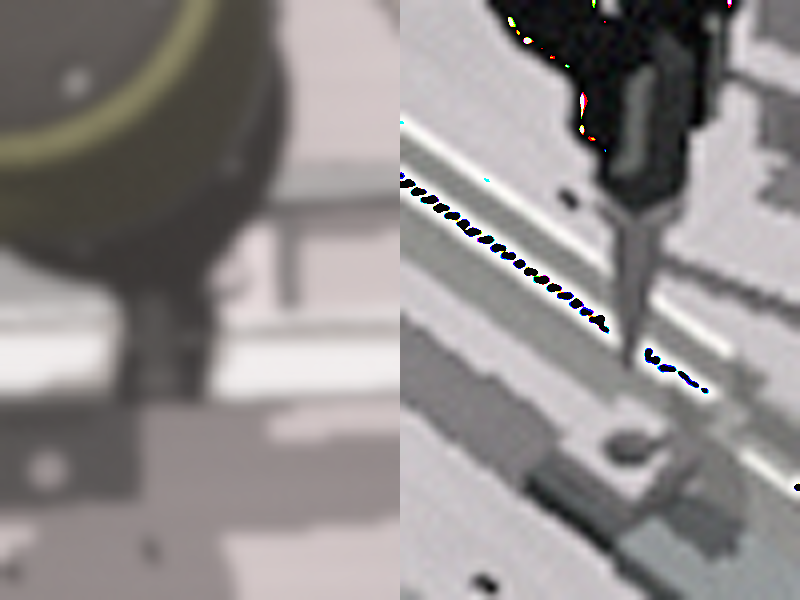

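The tip is at (628,368), the ear hole at (630,447), agreeing with prediction within 1 mm. Descend in steps.

```bash
python3 -m crank '[[[-0.03,0,0.2],[0,0,0],0],[[0,0,0.2],[0,0,0],0],[[0,0,0.2],[0,0,0],0],[[0,0,0.15],[0,0,0],0],[[0,0,0.1],[0,0,0],0],[[0,0,0.1],[0,0,0],0],[[0,0,0],[0,0,0],0]]';
python3 -m crank '[[[0,0,0.1],[0,0,0],0],[[0,0,0.1],[0,0,0],0],[[0,0,0],[0,0,0],0]]'; python3 go.py .6455,.1351,.170 .6468,.1351,.155
```

```text
clock: 8.3
ee_pos: [0.643, 0.1357, 0.1839]
tool_rot: [2.274, -2.166, -0.001]
ft_force: [0.4, -0.9, -1.4]
grip_width: 0.02
grasp_force: 59.5
clock: 8.6
ee_pos: [0.6429, 0.1358, 0.1737]
tool_rot: [2.274, -2.166, -0.001]
ft_force: [0.3, 0.0, -2.0]
grip_width: 0.0204
grasp_force: 59.6
t 8.6 p [0.6429 0.1358 0.1737] psi 0.049 zaxis [-0.001 -0.    -1.   ] F [ 0.3  0.  -2. ] w 0.0204 gf 59.6 q [ 0.51  0.19  0.15 -0.   -1.53 -0.46]
turn z units 0.0 shift units [ 0.02 -0.05  0.07] |mm| 5
turn z units 0.0 shift units [ 0.   -0.03  0.3 ] |mm| 15
```

```bash
for i in 1 2; do python3 -m crank '[[[0,-0.02,0.05],[0,0,0],0],[[0,-0.02,0.05],[0,0,0],0],[[0,0,0.05],[0,0,0],0],[[0,0,0],[0,0,0],0]]'|grep -E "ee_pos|ft_"; done; python3 go.py
```

```text
ee_pos: [0.645, 0.1358, 0.1668]
ft_force: [-2.4, -2.3, -1.1]
ee_pos: [0.6471, 0.1359, 0.1591]
ft_force: [-2.1, -1.5, -1.0]
t 9.4 p [0.6471 0.1359 0.1591] psi 0.049 zaxis [-0.001 -0.    -1.   ] F [-2.1 -1.5 -1. ] w 0.0203 gf 59.7 q [ 0.51  0.21  0.13 -0.   -1.5  -0.46]
```

```bash
for i in 1 2 3; do python3 -m crank '[[[0,0,0.04],[0,0,0],0],[[0,0,0.04],[0,0,0],0],[[0,0,0],[0,0,0],0]]'|grep -E "ee_pos|ft_"; done; python3 go.py
```

```text
ee_pos: [0.6471, 0.1359, 0.1552]
ft_force: [-2.1, -1.5, -1.2]
ee_pos: [0.6471, 0.136, 0.1514]
ft_force: [-1.7, -2.3, 0.2]
ee_pos: [0.6471, 0.136, 0.1474]
ft_force: [-2.3, -2.5, -1.1]
t 10.3 p [0.6471 0.136  0.1474] psi 0.049 zaxis [-0. -0. -1.] F [-2.3 -2.5 -1.1] w 0.0202 gf 59.9 q [ 0.51  0.21  0.12 -0.   -1.48 -0.46]
```

```bash
for i in 1 2 3; do python3 -m crank '[[[0.005,0,0.04],[0,0,0],0],[[0,0,0.03],[0,0,0],0],[[0,0,0],[0,0,0],0]]'|grep -E "ee_pos|ft_"; done; python3 go.py
```

```text
ee_pos: [0.647, 0.1358, 0.1438]
ft_force: [-3.4, -2.4, 0.1]
ee_pos: [0.6471, 0.1356, 0.1403]
ft_force: [-4.2, -1.9, -0.4]
ee_pos: [0.6471, 0.1354, 0.137]
ft_force: [-4.0, -2.2, -0.1]
t 11.2 p [0.6471 0.1354 0.137 ] psi 0.049 zaxis [-0.  0. -1.] F [-4.  -2.2 -0.1] w 0.0206 gf 59.9 q [ 0.51  0.21  0.1  -0.   -1.46 -0.46]
```

```bash
for i in 1 2 3; do python3 -m crank '[[[0,0,0.025],[0,0,0],0],[[0,0,0.0],[0,0,0],0]]'|grep -E "ee_pos|ft_"; done; python3 go.py
```

```text
ee_pos: [0.6472, 0.1353, 0.1368]
ft_force: [-5.9, -1.5, 4.2]
ee_pos: [0.6473, 0.1353, 0.1367]
ft_force: [-7.2, -1.1, 6.8]
ee_pos: [0.6474, 0.1352, 0.1367]
ft_force: [-9.4, -0.8, 11.4]
t 11.8 p [0.6474 0.1352 0.1367] psi 0.049 zaxis [ 0.002 -0.    -1.   ] F [-9.4 -0.8 11.4] w 0.0203 gf 60.8 q [ 0.51  0.21  0.1   0.   -1.46 -0.46]
```

The collar is home (contact at z .1367, as expected). Release and fetch the second drift.

```bash
python3 -m crank '[[[0,0,-0.03],[0,0,0],0.7],[[0,0,0],[0,0,0],0.7],[[0,0,0],[0,0,0],0.7],[[0,0,-0.5],[0,0,0],0.7],[[0,0,-0.7],[0,0,0],0.7],[[0,0,-0.7],[0,0,0.58],0.7],[[0,0,0],[0,0,0.58],0.7],[[0,0,0],[0,0,0],0.7]]'|grep -E "ee_pos|ft_|width"; python3 go.py .4655,.3235,.232 .4655,.3235,.097
```

```text
ee_pos: [0.6479, 0.1357, 0.231]
ft_force: [0.8, -0.1, -1.0]
grip_width: 0.0598
t 12.6 p [0.6479 0.1357 0.231 ] psi -0.044 zaxis [ 0.002  0.002 -1.   ] F [ 0.8 -0.1 -1. ] w 0.0598 gf 0.0 q [ 0.51  0.2   0.26 -0.   -1.63 -0.55]
turn z units 0.0 shift units [-3.59  3.81 -0.02] |mm| 262
turn z units 0.0 shift units [0.   0.01 2.7 ] |mm| 135
```

```bash
python3 -m crank '[[[-0.6,0.635,0],[0,0,0],0.7],[[-0.6,0.635,0],[0,0,0],0.7],[[-0.6,0.635,0],[0,0,0],0.7],[[-0.6,0.635,0],[0,0,0],0.7],[[-0.6,0.635,0],[0,0,0],0.7],[[-0.59,0.635,0],[0,0,0],0.7],[[0,0,0],[0,0,0],0.7],[[0,0,0.7],[0,0,0],0.7]]'|grep -E "ee_pos|ft_|width"; python3 -m crank '[[[0,0,0.7],[0,0,0],0.7],[[0,0,0.7],[0,0,0],0.7],[[0,0,0.6],[0,0,0],0.7],[[0,0,0],[0,0,0],0.7],[[0,0,0],[0,0,0],0],[[0,0,0],[0,0,0],0],[[0,0,0],[0,0,0],0],[[0,0,0],[0,0,0],0]]' >/dev/null;  python3 -m crank '[[[0,0,0],[0,0,0],0],[[0,0,0],[0,0,0],0]]' >/dev/null; python3 go.py
```

```text
ee_pos: [0.4656, 0.3252, 0.1987]
ft_force: [-0.2, 0.8, 1.5]
grip_width: 0.0598
t 14.4 p [0.4658 0.3238 0.0976] psi -0.044 zaxis [ 0.003  0.003 -1.   ] F [-0.1 -0.4  5.6] w 0.0211 gf 58.7 q [ 0.96 -0.02 -0.22  0.   -1.37 -1.01]
```

```bash
python3 -m crank '[[[0,0,-0.7],[0,0,0],0],[[0,0,-0.7],[0,0,0],0],[[0,0,-0.7],[0,0,0],0],[[0,0,-0.7],[0,0,-0.58],0],[[0,0,0],[0,0,-0.58],0],[[0,0,0],[0,0,0],0]]'|grep -E "ee_pos|ft_|width"; python3 go.py .66,-.184,.237
python3 - <<'E'
from h import *
im={n:np.mean([bot.get_image(n).astype(float) for _ in range(4)],0)[:,:,::-1] for n in("top","scene")}
c=lambda n,x,y:cv2.resize(np.clip(im[n][y:y+50,x:x+50]*1.4,0,255),None,fx=8,fy=8,interpolation=2)
cv2.imwrite("pics/e2.png",np.clip(np.hstack([c("top",365,185),c("scene",245,180)]),0,255).astype(np.uint8))
for n,x,y in(("top",365,185),("scene",245,180)):
  print(n,[((a-(x,y)+.5)*8).round().tolist() for a in proj(n,[(.6573,-.1847,.11),(.6627,-.1843,.11)])])
E
```

```text
ee_pos: [0.4648, 0.3233, 0.236]
ft_force: [0.1, 0.7, -2.5]
grip_width: 0.0212
t 15.0 p [0.4648 0.3233 0.236 ] psi 0.049 zaxis [ 0.     0.002 -1.   ] F [ 0.1  0.7 -2.5] w 0.0212 gf 59.8 q [ 0.96 -0.05  0.   -0.   -1.62 -0.91]
turn z units 0.0 shift units [10.33 -3.4  -0.04] |mm| 544
top [[196.0, 185.0], [194.0, 168.0]]
scene [[173.0, 180.0], [160.0, 187.0]]
```

View pics/e2.png

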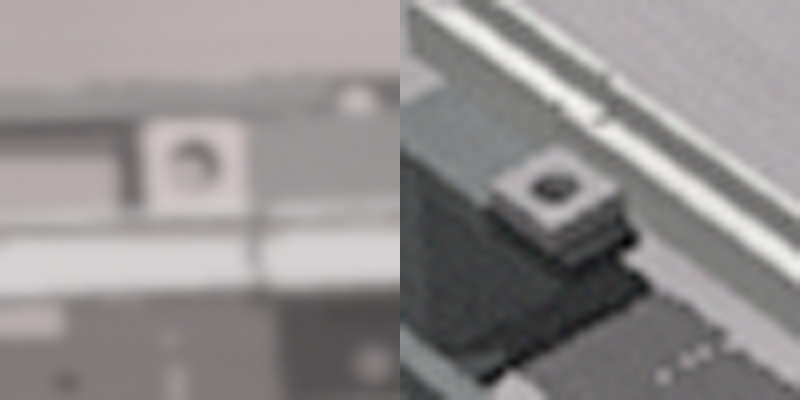

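The right ear hole is now at (194,165) top and (554,187) scene. The whole section moved with the left push and looks nearly in line; right ear ≈ (.6635,−.184).

```bash
for i in 1; do python3 -m crank '[[[0.8,-0.27,0],[0,0,0],0],[[0.8,-0.27,0],[0,0,0],0],[[0.8,-0.27,0],[0,0,0],0],[[0.8,-0.27,0],[0,0,0],0],[[0.8,-0.27,0],[0,0,0],0],[[0.8,-0.27,0],[0,0,0],0],[[0.8,-0.27,0],[0,0,0],0],[[0.8,-0.27,0],[0,0,0],0]]'>/dev/null; done;  python3 -m crank '[[[0.8,-0.27,0],[0,0,0],0],[[0.8,-0.27,0],[0,0,0],0],[[0.8,-0.27,0],[0,0,0],0],[[0.8,-0.27,0],[0,0,0],0],[[0.73,-0.24,0],[0,0,0],0],[[0,0,0],[0,0,0],0],[[0,0,0],[0,0,0],0]]' >/dev/null; python3 go.py .6633,-.184,.205 .6633,-.184,.178
```

```text
t 16.9 p [ 0.6637 -0.1854  0.2337] psi 0.047 zaxis [-0.002  0.    -1.   ] F [ 0.1  0.1 -1.1] w 0.0207 gf 59.9 q [ 0.02  0.28  0.36 -0.   -1.65  0.03]
turn z units 0.0 shift units [-0.03  0.01  0.57] |mm| 29
turn z units 0.0 shift units [ 0.   -0.    0.54] |mm| 27
```

```bash
python3 -m crank '[[[-0.03,0.01,0.2],[0,0,0],0],[[0,0,0.2],[0,0,0],0],[[0,0,0.17],[0,0,0],0],[[0,0,0.1],[0,0,0],0],[[0,0,0.1],[0,0,0],0],[[0,0,0.1],[0,0,0],0],[[0,0,0],[0,0,0],0]]'|grep -E "ee_pos|ft_"; for i in 1 2; do python3 -m crank '[[[0,0,0.1],[0,0,0],0],[[0,0,0.1],[0,0,0],0],[[0,0,0],[0,0,0],0]]'|grep -E "ee_pos|ft_"; done; python3 go.py
```

```text
ee_pos: [0.663, -0.1828, 0.1906]
ft_force: [1.1, -0.0, -1.9]
ee_pos: [0.6629, -0.1828, 0.1803]
ft_force: [0.0, 0.7, -1.8]
ee_pos: [0.6628, -0.1828, 0.1702]
ft_force: [0.7, -0.3, -1.3]
t 18.2 p [ 0.6628 -0.1828  0.1702] psi 0.049 zaxis [-0.002  0.001 -1.   ] F [ 0.7 -0.3 -1.3] w 0.021 gf 59.9 q [ 0.02  0.27  0.24 -0.   -1.53  0.03]
```

```bash
for i in 1 2 3; do python3 -m crank '[[[0.01,0,0.06],[0,0,0],0],[[0,0,0.06],[0,0,0],0],[[0,0,0],[0,0,0],0]]'|grep -E "ee_pos|ft_"; done; python3 go.py
```

```text
ee_pos: [0.663, -0.1834, 0.1649]
ft_force: [-0.0, -0.5, -1.8]
ee_pos: [0.663, -0.1839, 0.1588]
ft_force: [-0.4, 0.5, -2.4]
ee_pos: [0.6631, -0.1843, 0.1527]
ft_force: [0.4, -0.1, -2.1]
t 19.1 p [ 0.6631 -0.1843  0.1527] psi 0.049 zaxis [-0.001  0.    -1.   ] F [ 0.4 -0.1 -2.1] w 0.021 gf 59.9 q [ 0.02  0.28  0.21 -0.   -1.5   0.03]
```

Home is expected near TCP z ≈ .1375.

```bash
for i in 1 2 3 4; do python3 -m crank '[[[0,0,0.04],[0,0,0],0],[[0,0,0.04],[0,0,0],0],[[0,0,0],[0,0,0],0]]'|grep -E "ee_pos|ft_"; done; python3 go.py
```

```text
ee_pos: [0.663, -0.1846, 0.1492]
ft_force: [-1.2, -1.1, -1.9]
ee_pos: [0.6629, -0.1846, 0.1451]
ft_force: [-2.3, -1.5, -0.4]
ee_pos: [0.6629, -0.1846, 0.1411]
ft_force: [-4.4, -2.4, -0.7]
ee_pos: [0.663, -0.1847, 0.1376]
ft_force: [-5.1, -2.7, 2.2]
t 20.3 p [ 0.663  -0.1847  0.1376] psi 0.049 zaxis [-0.001 -0.    -1.   ] F [-5.1 -2.7  2.2] w 0.0209 gf 60.2 q [ 0.02  0.28  0.18  0.   -1.47  0.03]
```

```bash
for i in 1 2; do python3 -m crank '[[[0,0,0.025],[0,0,0],0],[[0,0,0.025],[0,0,0],0],[[0,0,0],[0,0,0],0]]'|grep -E "ee_pos|ft_"; done;python3 -m crank '[[[0,0,-0.05],[0,0,0],0.7],[[0,0,0],[0,0,0],0.7],[[0,0,0],[0,0,0],0.7],[[0,0,-0.5],[0,0,0],0.7],[[0,0,-0.7],[0,0,0],0.7],[[0,0,-0.7],[0,0,0],0.7],[[0,0,0],[0,0,0],0.7]]'|grep -E "ee_pos|ft_|width"; 
python3 go.py
```

```text
ee_pos: [0.6632, -0.185, 0.1375]
ft_force: [-7.8, -0.6, 7.3]
ee_pos: [0.6633, -0.1853, 0.1373]
ft_force: [-11.7, 1.0, 16.1]
ee_pos: [0.6653, -0.1851, 0.2365]
ft_force: [0.5, 0.3, 0.6]
grip_width: 0.0598
t 21.6 p [ 0.6653 -0.1851  0.2365] psi 0.049 zaxis [ 0.01  -0.002 -1.   ] F [0.5 0.3 0.6] w 0.0598 gf 0.0 q [ 0.02  0.28  0.36  0.   -1.64  0.03]
```

```bash
python3 -m crank '[[[-0.8,0.4,-0.3],[0,0,0],0.7],[[-0.8,0.4,0],[0,0,0],0.7],[[-0.8,0.4,0],[0,0,0],0.7],[[-0.8,0.4,0],[0,0,0],0.7],[[-0.9,0.4,0],[0,0,0],0.7],[[-0.9,0.4,0],[0,0,0],0.7],[[-0.9,0.4,0],[0,0,0],0.7],[[-0.9,0.4,0],[0,0,0],0.7]]'|head -2; python3 - <<'E'
from h import *
im={n:np.mean([bot.get_image(n).astype(float) for _ in range(4)],0)[:,:,::-1] for n in("top","scene")}
def c(n,x,y,w,h,k): return cv2.resize(np.clip(im[n][y:y+h,x:x+w]*1.4,0,255),None,fx=k,fy=k,interpolation=2)
a=c("scene",230,150,200,150,4);b=c("top",236,190,200,130,4)
cv2.imwrite("pics/s2.png",np.clip(a,0,255).astype(np.uint8));cv2.imwrite("pics/t2.png",np.clip(b,0,255).astype(np.uint8))
E
```

```text
clock: 22.4
ee_pos: [0.4858, 0.1493, 0.2447]
```

View pics/s2.png

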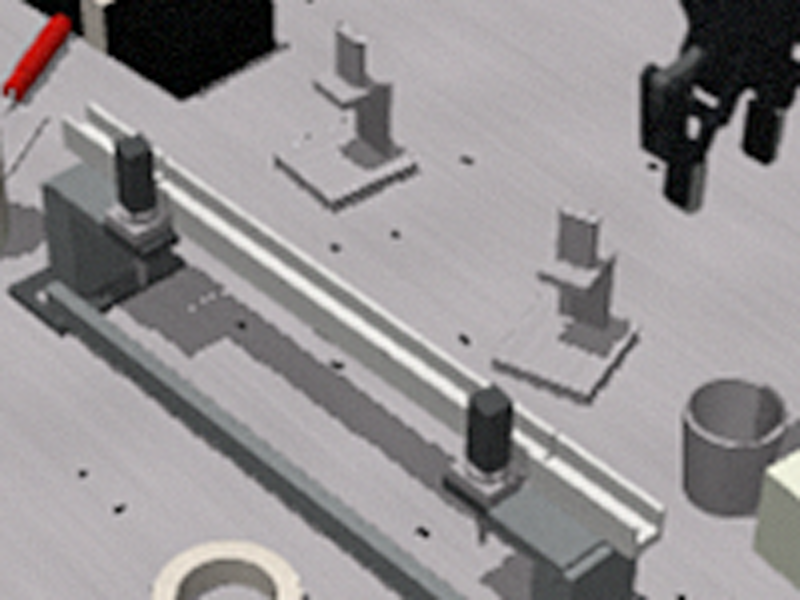

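View pics/t2.png

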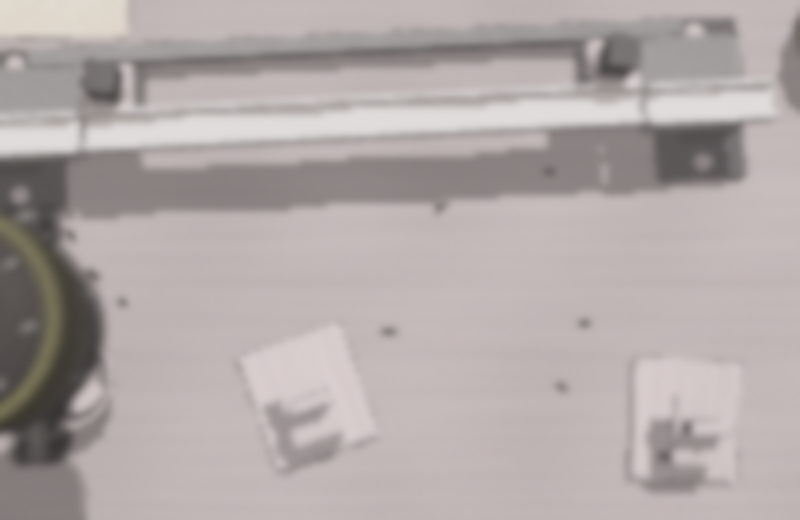

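The scene view shows both collars seated on the ears, at (137,215) and (487,465), with the rail in line. Carriers A (565,300) and B (345,120) have not moved.

```bash
python3 -m crank '[[[0,0,0],[0,0,-0.94],0.7],[[0,0,0],[0,0,-0.94],0.7],[[0,0,0],[0,0,-0.94],0.7],[[0,0,0],[0,0,-0.94],0.7],[[0,0,0],[0,0,0],0.7]]'|head -2; python3 go.py .4495,.007,.16 .4495,.007,.086
```

```text
clock: 23.3
ee_pos: [0.4874, 0.1463, 0.2449]
t 23.3 p [0.4874 0.1463 0.2449] psi 0.348 zaxis [-0. -0. -1.] F [ 0.9  0.3 -0.5] w 0.0598 gf 0.0 q [ 0.69 -0.2  -0.12 -0.   -1.65 -0.34]
turn z units 0.0 shift units [2.36 1.66 1.7 ] |mm| 167
turn z units 0.0 shift units [-0.   -0.    1.48] |mm| 74
```

```bash
python3 -m crank '[[[0.59,0.415,0.425],[0,0,0],0.7],[[0.59,0.415,0.425],[0,0,0],0.7],[[0.59,0.415,0.425],[0,0,0],0.7],[[0.59,0.415,0.425],[0,0,0],0.7],[[0,0,0],[0,0,0],0.7],[[0,0,0],[0,0,0],0.7]]'|head -2; python3 go.py .4495,.007,.086; python3 -m crank '[[[0,0,0.5],[0,0,0],0.7],[[0,0,0.5],[0,0,0],0.7],[[0,0,0.45],[0,0,0],0.7],[[0,0,0],[0,0,0],0.7],[[0,0,0],[0,0,0],0],[[0,0,0],[0,0,0],0],[[0,0,0],[0,0,0],0],[[0,0,0],[0,0,0],0]]'>/dev/null;python3 -m crank '[[[0,0,0],[0,0,0],0],[[0,0,0],[0,0,0],0]]'>/dev/null; python3 go.py
```

```text
clock: 23.9
ee_pos: [0.4493, 0.0068, 0.16]
t 23.9 p [0.4493 0.0068 0.16  ] psi 0.345 zaxis [-0. -0. -1.] F [ 0.  -0.8  1. ] w 0.0596 gf 0.0 q [ 0.47 -0.38 -0.41  0.   -1.54 -0.12]
turn z units 0.0 shift units [-0.   -0.01  1.48] |mm| 74
t 24.9 p [0.4496 0.0082 0.0883] psi 0.35 zaxis [ 0.001  0.    -1.   ] F [-2.8  1.   4.1] w 0.0069 gf 61.2 q [ 0.47 -0.36 -0.53 -0.   -1.4  -0.12]
```

```bash
python3 -m crank '[[[0,0,-0.3],[0,0,0],0],[[0,0,-0.6],[0,0,0],0],[[0,0,-0.62],[0,0,0],0],[[0,0,0],[0,0,0.94],0],[[0,0,0],[0,0,0.94],0],[[0,0,0],[0,0,0.94],0],[[0,0,0],[0,0,0.94],0],[[0,0,0],[0,0,0],0]]'|grep -E "ee|ft|wid|rot"; python3 go.py .535,.0332,.165 .6246,.0287,.165
```

```text
ee_pos: [0.4488, 0.0081, 0.1629]
tool_rot: [2.273, -2.166, -0.002]
ft_force: [-0.1, -0.9, -6.0]
grip_width: 0.0069
t 25.7 p [0.4488 0.0081 0.1629] psi 0.048 zaxis [-0.002  0.    -1.   ] F [-0.1 -0.9 -6. ] w 0.0069 gf 59.6 q [ 0.47 -0.38 -0.4  -0.   -1.54 -0.42]
turn z units 0.0 shift units [-0.42 -1.75 -0.04] |mm| 90
turn z units 0.0 shift units [ 0.18 -1.79 -0.  ] |mm| 90
```

```bash
python3 -m crank '[[[-0.1,-0.4,0],[0,0,0],0],[[-0.1,-0.4,0],[0,0,0],0],[[-0.1,-0.4,-0.04],[0,0,0],0],[[-0.1,-0.4,0],[0,0,0],0],[[0,0,0],[0,0,0],0],[[0,0,0],[0,0,0],0]]'>/dev/null; python3 go.py .6246,.0287,.165; python3 - <<'E'
from h import *
s=bot.read_state();p=s["ee_pos"]
im=np.clip(np.mean([bot.get_image("scene").astype(float) for _ in range(3)],0)[:,:,::-1]*1.4,0,255)
x0,y0=300,150;cr=cv2.resize(im[y0:y0+110,x0:x0+130],None,fx=5,fy=5,interpolation=2).clip(0,255).astype(np.uint8)
c,sn=np.cos(.0497),np.sin(.0497);q=[p[0]-.01*c,p[1]-.01*sn,.0497];z=(p[2]-.088)*1000
P=[(54,-36,12),(54,36,12),(-26,36,12),(30,-18,78),(30,18,78),(10,-13,120),(10,13,120),(13,-18,58),(13,18,58)]
for a in proj("scene",tf(q,np.array(P)+(0,0,z))): cv2.circle(cr,tuple(int(v) for v in ((a-(x0,y0)+.5)*5)),3,(0,0,255),1)
cv2.imwrite("pics/a1.png",cr)
E
```

```text
t 26.3 p [0.5278 0.0319 0.1646] psi 0.05 zaxis [-0.003 -0.001 -1.   ] F [-0.3  0.4 -6.2] w 0.0071 gf 60.1 q [ 0.44 -0.15 -0.22 -0.   -1.5  -0.39]
turn z units 0.0 shift units [ 0.16 -1.93 -0.01] |mm| 97
```

View pics/a1.png

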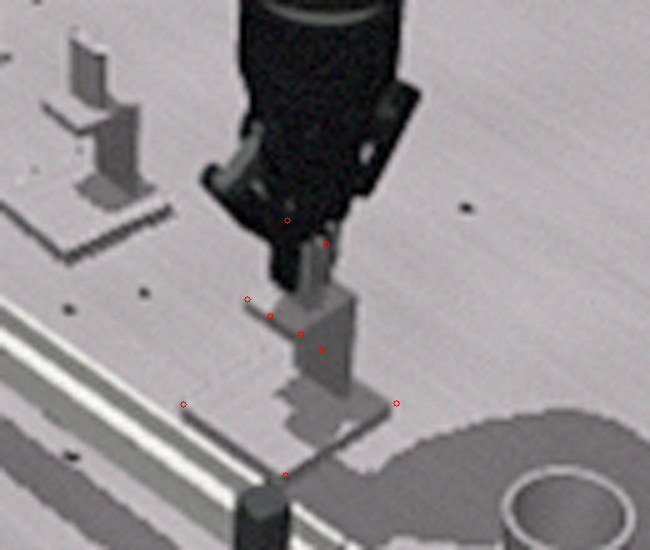

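The overlaid points coincide with the carrier's corners, e.g. foot corners (285,476) and (396,404), so it is upright at the intended height. Push in over the lip.

```bash
python3 -m crank '[[[0.027,-0.32,0],[0,0,0],0],[[0.027,-0.32,0],[0,0,0],0],[[0.027,-0.32,0],[0,0,0],0],[[0.027,-0.32,0],[0,0,0],0],[[0.027,-0.32,0],[0,0,0],0],[[0.027,-0.33,0],[0,0,0],0],[[0,0,0],[0,0,0],0],[[0,0,0],[0,0,0],0]]'|grep ft; python3 go.py .6246,.0287,.143
```

```text
ft_force: [0.2, 0.1, -5.6]
t 27.25 p [0.6246 0.0284 0.1653] psi 0.049 zaxis [-0.001 -0.    -1.   ] F [ 0.2  0.1 -5.6] w 0.0069 gf 60.4 q [ 0.37  0.11  0.04 -0.   -1.5  -0.32]
turn z units 0.0 shift units [-0.01 -0.    0.45] |mm| 22
```

```bash
python3 -m crank '[[[0,0,0.1],[0,0,0],0],[[0,0,0.1],[0,0,0],0],[[0,0,0.1],[0,0,0],0],[[0,0,0.06],[0,0,0],0],[[0,0,0],[0,0,0],0]]'|grep ft;for i in 1 2 3; do python3 -m crank '[[[0,0,0.03],[0,0,0],0],[[0,0,0],[0,0,0],0]]'|grep -E "ee|ft"; done; python3 go.py
```

```text
ft_force: [-0.2, -0.5, -6.4]
ee_pos: [0.6251, 0.0286, 0.146]
ft_force: [-0.3, 0.9, -6.3]
ee_pos: [0.625, 0.0286, 0.1444]
ft_force: [0.3, -0.3, -6.3]
ee_pos: [0.6252, 0.0285, 0.1433]
ft_force: [0.8, 0.1, -5.3]
t 28.35 p [0.6252 0.0285 0.1433] psi 0.049 zaxis [ 0.  0. -1.] F [ 0.8  0.1 -5.3] w 0.0069 gf 60.7 q [ 0.37  0.12  0.    0.   -1.46 -0.32]
```

```bash
for i in 1 2 3; do python3 -m crank '[[[0,0,0.02],[0,0,0],0],[[0,0,0],[0,0,0],0]]'|grep -E "ee|ft"; done; python3 go.py
```

```text
ee_pos: [0.6252, 0.0285, 0.1432]
ft_force: [-2.9, 0.1, 0.8]
ee_pos: [0.6256, 0.0286, 0.1432]
ft_force: [-4.6, 0.8, 5.1]
ee_pos: [0.626, 0.0286, 0.1432]
ft_force: [-3.6, 0.7, 8.0]
t 28.95 p [0.626  0.0286 0.1432] psi 0.049 zaxis [ 0.004  0.    -1.   ] F [-3.6  0.7  8. ] w 0.0068 gf 62.4 q [ 0.37  0.11  0.    0.   -1.45 -0.32]
```

Seated at the expected height. Release, lift, and go to carrier B.

```bash
python3 -m crank '[[[0,0,-0.05],[0,0,0],0],[[0,0,0],[0,0,0],0.5],[[0,0,0],[0,0,0],0.5],[[0,0,0],[0,0,0],0.5],[[0,0,-0.3],[0,0,0],0.5],[[0,0,-0.6],[0,0,0],0.5],[[0,0,-0.6],[0,0,0.6],0.5],[[0,0,0],[0,0,0.6],0.5]]'|grep -E "ee|ft|wid"; python3 go.py .4327,-.243,.16 .4327,-.243,.088
```

```text
ee_pos: [0.627, 0.0282, 0.2249]
ft_force: [-0.5, 0.1, 0.2]
grip_width: 0.0425
t 29.75 p [0.627  0.0282 0.2249] psi -0.049 zaxis [ 0.01   0.001 -1.   ] F [-0.5  0.1  0.2] w 0.0425 gf 0.0 q [ 0.36  0.1   0.14  0.   -1.6  -0.41]
turn z units 0.0 shift units [5.61 3.63 1.26] |mm| 340
turn z units 0.0 shift units [0.   0.01 1.44] |mm| 72
```

```bash
python3 - <<'E'
from h import *
im=np.mean([bot.get_image("scene").astype(float) for _ in range(4)],0)[:,:,::-1];S=np.load("S.npy")
# has carrier B moved? compare its image patch with the earlier one
a=im[150:208,295:340];b=S[150:208,295:340];print("B patch diff",np.abs(a-b).mean().round(2))
x0,y0=230,130
cv2.imwrite("pics/a2.png",cv2.resize(np.clip(im[y0:y0+150,x0:x0+200]*1.4,0,255),None,fx=4,fy=4,interpolation=2).clip(0,255).astype(np.uint8))
E
```

```text
B patch diff 51.97
```

View pics/a2.png

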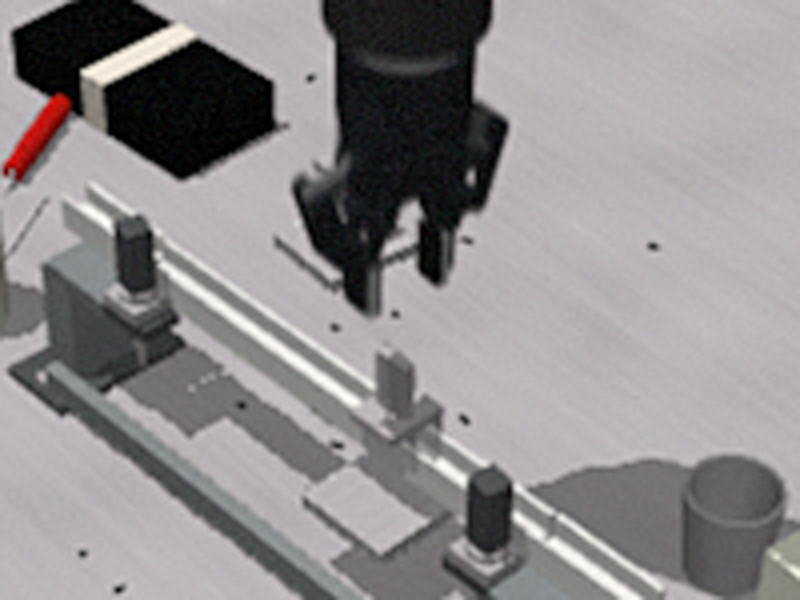

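Carrier A hangs on the rail (tab at (395,385), foot at (375,510) below it). B's foot corners at (275,238) and (338,288) match the earlier view, so it has not moved.

```bash
python3 -m crank '[[[0.70,0.454,0.0],[-0.125,0,0],0.5],[[0.70,0.454,0.158],[0,0,0],0.5],[[0.70,0.454,0.158],[0,0,0],0.5],[[0.70,0.454,0.158],[0,0,0],0.5],[[0.70,0.454,0.158],[0,0,0],0.5],[[0.70,0.454,0.158],[0,0,0],0.5],[[0.70,0.454,0.158],[0,0,0],0.5],[[0.70,0.454,0.158],[0,0,0],0.5]]'>/dev/null; python3 -m crank '[[[0,0,0],[0,0,0],0.5],[[0,0,0],[0,0,0],0.5]]'>/dev/null; python3 go.py .4327,-.243,.088; python3 - <<'E'
from h import *
im=np.mean([bot.get_image("scene").astype(float) for _ in range(4)],0)[:,:,::-1];S=np.load("S.npy")
d=np.abs(im-S).mean(2)[183:205,295:338];print("foot patch diff",d.mean().round(2))
E
```

```text
t 30.95 p [ 0.4291 -0.2431  0.1633] psi -0.048 zaxis [-0.011  0.001 -1.   ] F [1.2 0.7 0. ] w 0.043 gf 0.0 q [-0.11 -0.24 -0.3   0.   -1.52  0.06]
turn z units 0.0 shift units [-0.01 -0.09  1.51] |mm| 75
foot patch diff 6.44
```

```bash
python3 -m crank '[[[0,-0.06,0],[0.125,0,0],0.5],[[0,0,0],[0,0,0],0.5],[[0,0,0],[0,0,0],0.5]]'>/dev/null; python3 go.py .4327,-.243,.088
```

```text
t 31.45 p [ 0.4332 -0.2423  0.1638] psi -0.046 zaxis [ 0.  0. -1.] F [-1.  -0.3 -0.1] w 0.0426 gf 0.0 q [-0.1  -0.24 -0.3  -0.   -1.51  0.06]
turn z units 0.0 shift units [0.01 0.01 1.52] |mm| 76
```

```bash
python3 -m crank '[[[0.01,0.01,0.5],[0,0,0],0.5],[[0,0,0.5],[0,0,0],0.5],[[0,0,0.48],[0,0,0],0.5],[[0,0,0],[0,0,0],0.5],[[0,0,0],[0,0,0],0],[[0,0,0],[0,0,0],0],[[0,0,0],[0,0,0],0],[[0,0,0],[0,0,0],0]]'>/dev/null;python3 go.py; python3 -m crank '[[[0,0,-0.3],[0,0,0],0],[[0,0,-0.6],[0,0,0],0],[[0,0,-0.62],[0,0,-0.6],0],[[0,0,0],[0,0,-0.6],0],[[0,0,0],[0,0,0],0],[[0,0,0],[0,0,0],0]]'>/dev/null; python3 go.py .535,-.0868,.165 .6301,-.0813,.165
```

```text
t 32.25 p [ 0.4332 -0.2434  0.0915] psi -0.047 zaxis [ 0.003 -0.001 -1.   ] F [-0.1  0.3  4.7] w 0.0069 gf 62.8 q [-0.1  -0.22 -0.41  0.   -1.37  0.06]
t 32.85 p [ 0.4318 -0.2427  0.1648] psi 0.047 zaxis [-0.002  0.001 -1.   ] F [-0.3 -0.7 -4.9] w 0.007 gf 61.3 q [-0.11 -0.24 -0.3  -0.   -1.52  0.15]
turn z units 0.0 shift units [-3.02 -2.21 -0.  ] |mm| 187
turn z units 0.0 shift units [-0.02 -1.91 -0.  ] |mm| 95
```

```bash
python3 -m crank '[[[-0.5,-0.35,-0.06],[0,0,0],0],[[-0.5,-0.35,0],[0,0,0],0],[[-0.5,-0.35,0],[0,0,0],0],[[-0.5,-0.35,0],[0,0,0],0],[[-0.5,-0.35,0],[0,0,0],0],[[-0.5,-0.35,0],[0,0,0],0],[[0,0,0],[0,0,0],0],[[0,0,0],[0,0,0],0]]'>/dev/null; python3 go.py .6301,-.0813,.168
```

```text
t 33.65 p [ 0.5294 -0.0877  0.1674] psi 0.049 zaxis [-0.003 -0.    -1.   ] F [ 0.2  0.  -4.4] w 0.0063 gf 61.3 q [ 0.21 -0.12 -0.19 -0.   -1.51 -0.16]
turn z units 0.0 shift units [-0.03 -2.02 -0.02] |mm| 101
```

```bash
python3 -m crank '[[[-0.005,-0.335,0],[0,0,0],0],[[-0.005,-0.335,0],[0,0,0],0],[[-0.005,-0.335,0],[0,0,0],0],[[-0.005,-0.335,0],[0,0,0],0],[[-0.005,-0.335,0],[0,0,0],0],[[-0.005,-0.335,0],[0,0,0],0],[[0,0,0],[0,0,0],0],[[0,0,0],[0,0,0],0]]'|grep ft; python3 go.py .6301,-.0813,.146
```

```text
ft_force: [-0.3, 0.1, -5.7]
t 34.45 p [ 0.6295 -0.0826  0.1678] psi 0.047 zaxis [-0.002 -0.    -1.   ] F [-0.3  0.1 -5.7] w 0.007 gf 61.3 q [ 0.18  0.14  0.07 -0.   -1.51 -0.14]
turn z units 0.0 shift units [-0.03 -0.01  0.44] |mm| 22
```

```bash
python3 -m crank '[[[0,0,0.1],[0,0,0],0],[[0,0,0.1],[0,0,0],0],[[0,0,0.1],[0,0,0],0],[[0,0,0.06],[0,0,0],0],[[0,0,0],[0,0,0],0]]'|grep ft;for i in 1 2 3 4 5; do python3 -m crank '[[[0,0,0.025],[0,0,0],0],[[0,0,0],[0,0,0],0]]'|grep -E "ee|ft"; done; python3 go.py
```

```text
ft_force: [0.1, -0.4, -5.1]
ee_pos: [0.6303, -0.0818, 0.1496]
ft_force: [-0.3, -0.4, -5.0]
ee_pos: [0.6302, -0.0818, 0.1482]
ft_force: [1.1, -0.1, -5.2]
ee_pos: [0.6302, -0.0818, 0.1468]
ft_force: [0.1, -0.7, -5.7]
ee_pos: [0.6303, -0.0818, 0.1465]
ft_force: [-1.1, 1.0, -0.2]
ee_pos: [0.6305, -0.0819, 0.1464]
ft_force: [-4.7, 1.9, 6.0]
t 35.95 p [ 0.6305 -0.0819  0.1464] psi 0.049 zaxis [ 0.002 -0.    -1.   ] F [-4.7  1.9  6. ] w 0.0069 gf 62.8 q [ 0.19  0.14  0.04  0.   -1.47 -0.14]
```

Seated. Release, retreat and check.

```bash
python3 -m crank '[[[0,0,-0.04],[0,0,0],0],[[0,0,0],[0,0,0],0.5],[[0,0,0],[0,0,0],0.5],[[0,0,0],[0,0,0],0.5],[[0,0,-0.3],[0,0,0],0.5],[[0,0,-0.6],[0,0,0],0.5],[[0,0,-0.6],[0,0,0],0.5],[[0,0.5,0],[0,0,0],0.5]]'|grep -E "ee|ft|wid"; python3 -m crank '[[[0,0.7,0],[0,0,0],0.5],[[0,0.7,0],[0,0,0],0.5],[[0,0.7,0],[0,0,0],0.5],[[0,0.5,0],[0,0,0],0.5],[[0,0,0],[0,0,0],0.5],[[0,0,0],[0,0,0],0.5],[[0,0,0],[0,0,0],0.5],[[0,0,0],[0,0,0],0.5]]'|grep -E "ee|ft"; python3 - <<'E'
from h import *
im=np.mean([bot.get_image("scene").astype(float) for _ in range(4)],0)[:,:,::-1]
x0,y0=230,130;cr=cv2.resize(np.clip(im[y0:y0+150,x0:x0+200]*1.4,0,255),None,fx=4,fy=4,interpolation=2).clip(0,255).astype(np.uint8)
P=[(54,-36,12),(54,36,12),(30,-18,78),(30,18,78),(10,-13,120),(10,13,120)]
for q in([.6146,.0282,.0497],[.62,-.0817,.0497]):
  for a in proj("scene",tf(q,np.array(P)+(0,0,55))): cv2.circle(cr,tuple(int(v) for v in ((a-(x0,y0)+.5)*4)),3,(0,0,255),1)
cv2.imwrite("pics/fin.png",cr)
E
```

```text
ee_pos: [0.6079, -0.0835, 0.2272]
ft_force: [-1.7, -0.0, 0.4]
grip_width: 0.0428
ee_pos: [0.4759, -0.0893, 0.2214]
ft_force: [0.6, 0.1, 0.2]
```

View pics/fin.png

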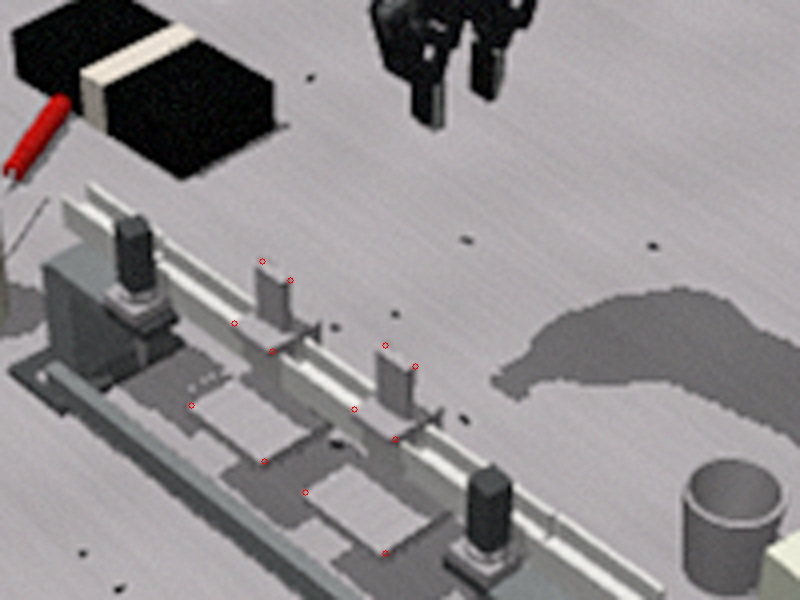

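Both carriers hang seated on the rail: tabs at (273,293) and (395,383), with feet below on their predicted corners. The drifts are home, so I'm handing in.

```bash
python3 -c "
from rig import bot
print(bot.hand_in())"
```

```text
the job is handed in; nothing more can be done
None
```

The job is handed in at about 38 s: both drifts are pressed home with the gate section in line, and both carriers present hang fully seated on the rail; the hand-in returned no verdict.

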